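# Mark a tube block in the lever press

## Robot

A 6-joint arm with a two-finger parallel gripper is mounted at the origin on the work surface. World frame = base frame: x ahead of the robot, y to its left, z up, the work surface at z = 0. Lengths are in m, angles in rad, forces in N, time in s.
With the tool pointing down it reaches from about 0.35 to 0.85 m from the base axis. Payload 8.1 kg.
Tool frame: the origin (TCP) lies on the centre line of the jaws, within the pads' length; the fingertips stand robot.tips_ahead ahead of it and the grasp point (between the pads) lies 6 mm ahead of it (robot.tips_ahead is the distance from the TCP to the fingertips, in m); z points along the fingers, y is the line along which they close (so a half turn about z gives the same grasp; the last joint's range is limited). The gripper opens to 93 mm and grips with 3 to 60 N. Pads are 15 mm wide; open, the fingers measure 128 mm over their backs; the gripper's body (75 mm by 188 mm) begins 65 mm behind the grasp point.
Start: joints at [-1.279, 0.13, 1.488, -0, 1.523, -0.085], TCP at [0.221, -0.558, 0.244] pointing down, gripper open.
Joint ranges: [-2.96, 2.96], [-0.89, 2.26], [0.02, 2.5], [-1.34, 4.48], [0, 2.73], [-2.66, 2.66]. Speed limits (rad/s): [2.39, 2.39, 2.79, 3.14, 3.14, 3.14].

## Interface

Orientations are given as a rotation vector (axis times angle).
In Python, from plant import robot gives the robot as it stands.
- The arm moves only by the tool apply_moves, never from a script. Its arguments are lists of equal length, an entry for each row: "delta_pos": the shift along the tool's x, y, z in cm, a list of three; "twist": the turn about the tool's z in rad. A call has 1 to 8 rows; each row shifts and turns the commanded pose from where the row before left it, along the tool's axes as they then stand; what a row does not reach is not made up. A row lasts 1/8 s, in which the tool goes at most 62.5 mm and 10.7 degrees, less where a joint would pass 70% of its speed; a pose out of reach is approached as far as the arm can. A call with a gripper value outside its range is refused whole. "gripper" is the finger opening in cm, from 0 to 9.3, set as the call begins (left out, the last holds). The fingers move at their own pace and stop on an object; "squeeze" is the grip in N (left out, the last holds). Time passes only in rows, so rows that do not move let the fingers close. It gives the time, the measured TCP pose, the force, the opening and the grip force at its end, in the units of the state.
- robot.read_state(): the state, without advancing time (a new reading comes with each control period).
- robot.read_camera(name): name is "scene" or "top"; returns a dict with "frame" (480x640x3 uint8, red, green, blue), "vertical_fov" (degrees; the focal length in pixels is half the picture's height over the tangent of half this angle, whatever the lens; pixels are square), "cx", "cy" (the principal point, pixels), "R" (3x3) and "t" (3): a world point X has camera coordinates R X + t. Camera axes: x right, y down, z forward; pixel columns grow to the right and rows downward; lengths in m; the calibration is good to about 2 mm. A picture is of the moment at which its call begins. There is no depth.
- robot.close_job(): hands the job in; it is judged then, once.
The state is a dict: "t": time; "q": joint angles; "dq": joint speeds; "joint_torque": joint torques, N m; "tool_pos": TCP position; "orientation": TCP orientation; "force": force on the tool from outside, world axes, zero at the start; "wrist_torque": the same for the moment, N m; "opening": finger opening in m; "gripper_force": force on a finger pad.
Only numpy, scipy, OpenCV 4.12 (cv2) and the standard library are available. Lean on these libraries where they do the work, as an engineer would, in place of code of your own. Each camera call takes 0.05 s, during which the arm holds its last target. There are 200 camera calls.

## Task

Take the white tube block out of its upright stand and lay it flat in the nest of the marking press with its wells facing up. Then swing the clamp over the block to its closed stop, and after that swing the press's sprung lever fully to its stop, keep it there for a moment without forcing anything, and let it return to rest. Leave the block clamped in the nest and the other things on the bench where they are.

Things in the scene. Friction and masses are not known exactly. Their poses are not given: they have to be found in the camera images.
- block: White plastic tube block, 34 x 54 x 120 mm (own x, y, z), about 0.2 kg; ten dark round wells (looks only) on one 54 x 120 face. Origin: centre of one 34 x 54 end; z along its length from there, x the outward normal of the wells' face. It starts standing on that end in the stand (z up), its top 60 mm sticking out. The ends are alike: either way round in the nest will do.
- block_mid (a point): Centre of the tube block (60 mm along its z from the origin).
- stand: Fixed grey plastic stand with a 100 x 120 x 6 mm foot and an upright sleeve, inside 40 x 60 mm, wall 4 mm, rim 66 mm above the bench. Origin at the centre of the underside, z up; the block stands on its 6 mm floor.
- press: Fixed grey marking press; base plate 120 mm (x) by 290 mm (y, from -170 to +120), 20 mm thick. Origin on the underside below the nest's centre, z up. Clamp pivot at (0, 100), lever turret at (0, -125) mm; a small marking head, 48 mm high, stands at y -77 to -99 mm.
- nest (a point): Centre of the nest floor, 20 mm above the bench, axes as the press. The block lies along y: floor 60 x 126 mm (3 mm play all round), steel walls 24 mm high leaning outward 15 degrees as lead-in. The long sides have no wall over their middle 68 mm, where fingers can go down beside the block; elsewhere the walls leave no room for fingers. A seated block's top is 54 mm above the bench.
- clamp (a joint): Quarter-turn hold-down clamp: steel bar 18 mm wide on a vertical axis, underside 59 mm above the bench, 5 mm over a seated block. 0 = open stop, bar pointing to the press's -x, clear of the nest; turns counter-clockwise from above to 1.57 = closed stop, bar pointing to the press's -y over the block. Stays where it is left (light friction).
- clamp_post (a point): Top centre of the clamp's upright white round grip, 18 mm in diameter and 46 mm tall (from 71 to 117 mm above the bench), 70 mm from the pivot.
- clamp_hinge (a point): Pivot axis of the clamp, at the bar's underside.
- lever (a joint): Sprung press lever, a flat aluminium arm turning about a vertical axis. 0 = rest stop, where its spring holds it, pointing 200 degrees counter-clockwise from the press's x axis; it swings counter-clockwise seen from above to its full stop at 1.05 rad, pointing almost to the press's -y, against about 2 N rising to 6 N at the grip.
- lever_post (a point): Top centre of the lever's upright white round grip, 22 mm in diameter and 50 mm tall (from 61 to 111 mm above the bench), 95 mm from the pivot.
- lever_hinge (a point): Pivot axis of the lever, 51 mm above the bench.
- bottle: Bystander: amber reagent bottle with orange cap, 68 mm in diameter, 150 mm tall; origin under its centre.
- tipbox: Bystander: blue box with white lid, 85 x 120 x 67 mm; origin under its centre.
- tuberack: Bystander: green rack, 60 x 150 x 50 mm; origin under its centre.

How it is judged:
By the outcome, as a careful person would: the job done as asked, in the order asked, and still so for the second after the job is handed in, with the robot touching nothing.
It also fails if it takes over 72 s, if anything falls off the work surface, if the arm or the gripper's body presses on something with over 40 N, if the wrist force passes 120 N, or if a joint passes its speed limit or range.

## Working session

There is one attempt and no reset: what is moved stays moved. The work goes in short steps, Python scripts to look and compute and a tool call to move; the robot and the scene stay as the last step left them, time stands still between calls to the robot, and variables do not carry over. Pictures are saved under pics/ and viewed, at most 10 in all, crops included, and the job is handed in when it is done.

Besides the shell and the picture viewer there is one more tool, called after "Request:" as name(argument=value, ...), one argument or row to a line, values as JSON. apply_moves: Moves the arm, as the interface text tells. Its arguments: {"type":"object","properties":{"delta_pos":{"type":"array"},"twist":{"type":"array"},"gripper":{"type":"number"},"squeeze":{"type":"number"}},"required":["delta_pos","twist"]}

```bash
ls; mkdir -p pics
python3 - <<'E'
from plant import robot
import cv2,pickle
print(robot.tips_ahead, robot.read_state())
for n in("scene","top"):
    c=robot.read_camera(n); cv2.imwrite(f"pics/{n}0.png",c["frame"][:,:,::-1]); pickle.dump(c,open(f"{n}.pkl","wb"))
    print(n,c["vertical_fov"],c["cx"],c["cy"],c["R"],c["t"], {k for k in c})
E
```

```text
pics
0.025 {'t': 0.0, 'q': array([-1.27940400e+00,  1.31162321e-01,  1.48927036e+00, -4.98187631e-07,
        1.52297396e+00, -8.54096839e-02]), 'dq': array([-0.00145502,  0.00025886, -0.00130227, -0.00057636,  0.00199167,
        0.00016138]), 'joint_torque': array([ 4.18311020e-04, -5.59829521e+01, -4.91768289e+01,  7.70364027e-02,
        3.53352854e-02, -8.27565327e-05]), 'tool_pos': array([ 0.22063636, -0.55740791,  0.2425916 ]), 'orientation': array([-3.08422964e+00, -5.88046080e-01,  2.93554978e-04]), 'force': array([0.33332886, 0.44125487, 0.22911788]), 'wrist_torque': array([-0.02421638, -0.01602782, -0.0037881 ]), 'gripper_force': 0.0, 'opening': 0.09256405252226312}
scene 49.71077641446503 324.47584579289196 242.54138389788534 [[-0.58197213  0.81293211  0.02120904]
 [ 0.54814233  0.41140961 -0.72820473]
 [-0.60070661 -0.41216928 -0.68503143]] [ 0.36211481 -0.27499627  1.36597245] {'vertical_fov', 't', 'frame', 'cx', 'cy', 'R'}
top 42.87865053369824 316.13604371712813 238.79416741621583 [[-0.00705636 -0.99986067  0.01512776]
 [-0.98370219  0.00422264 -0.17975586]
 [ 0.17966693 -0.01614963 -0.98359493]] [0.01160129 0.62370167 1.12407624] {'vertical_fov', 't', 'frame', 'cx', 'cy', 'R'}
```

View pics/scene0.png

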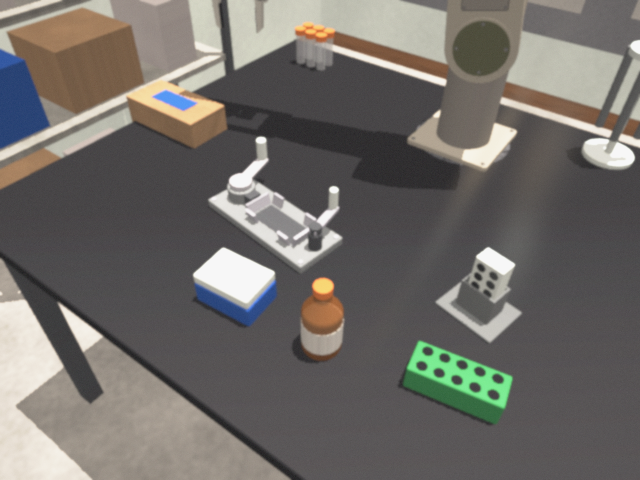

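View pics/top0.png

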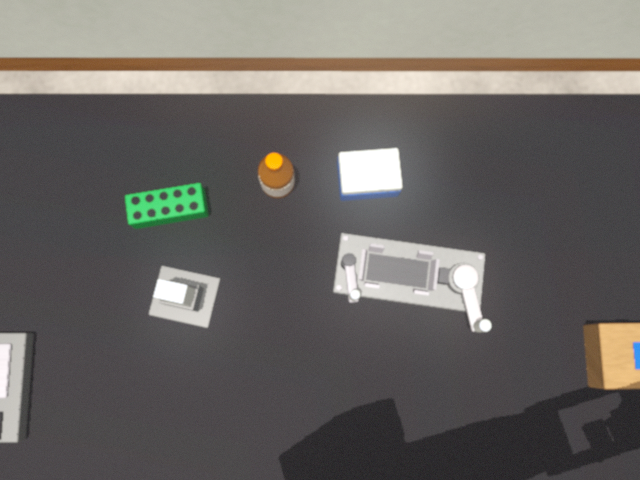

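Top view: press at about (410,272), with the clamp pivot at (349,260), its post at (354,294), the lever turret at (463,278) and its post at (484,325). The stand is at (184,296), with the block top at (172,292). Next I enlarge both areas.

Run:
```python
import pickle,cv2,numpy as np
t=pickle.load(open("top.pkl","rb"))["frame"][:,:,::-1];s=pickle.load(open("scene.pkl","rb"))["frame"][:,:,::-1]
def crop(im,x,y,w,h,k):
    o=cv2.resize(im[y:y+h,x:x+w],None,fx=k,fy=k,interpolation=cv2.INTER_CUBIC)
    for i in range(x-x%10+10,x+w,10): 
        cv2.line(o,((i-x)*k,0),((i-x)*k,6 if i%50 else 14),(0,255,255),1)
        if i%20==0: cv2.putText(o,str(i),((i-x)*k-10,24),0,.35,(0,255,255))
    for i in range(y-y%10+10,y+h,10): 
        cv2.line(o,(0,(i-y)*k),(6,(i-y)*k),(0,255,255),1); cv2.putText(o,str(i),(8,(i-y)*k+4),0,.35,(0,255,255))
    return o
cv2.imwrite("pics/a.png",crop(t,330,228,160,110,5))
a=crop(t,142,258,84,74,6); b=crop(s,430,240,95,100,6)[:600]
c=np.zeros((600,800,3),np.uint8); c[:444,:400]=a[:,:400]; c[:,400:]=b[:600,:400]
cv2.imwrite("pics/b.png",c)
```

```text
(no output)
```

View pics/a.png

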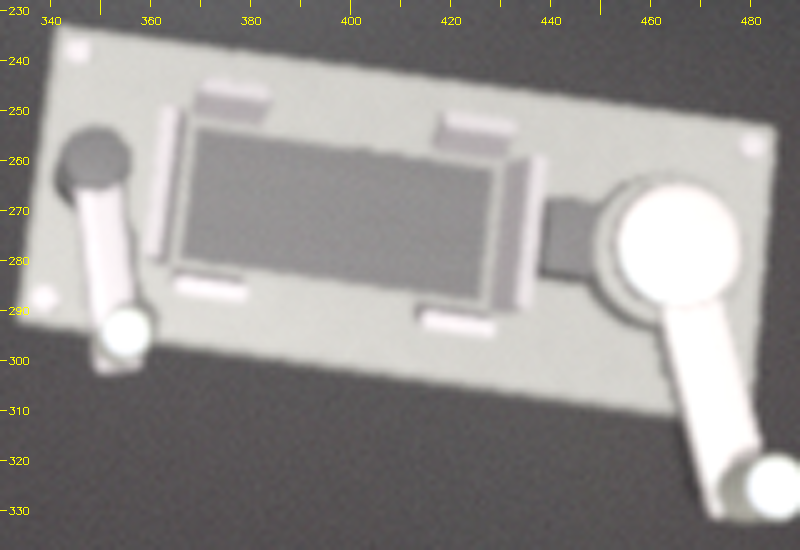

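View pics/b.png

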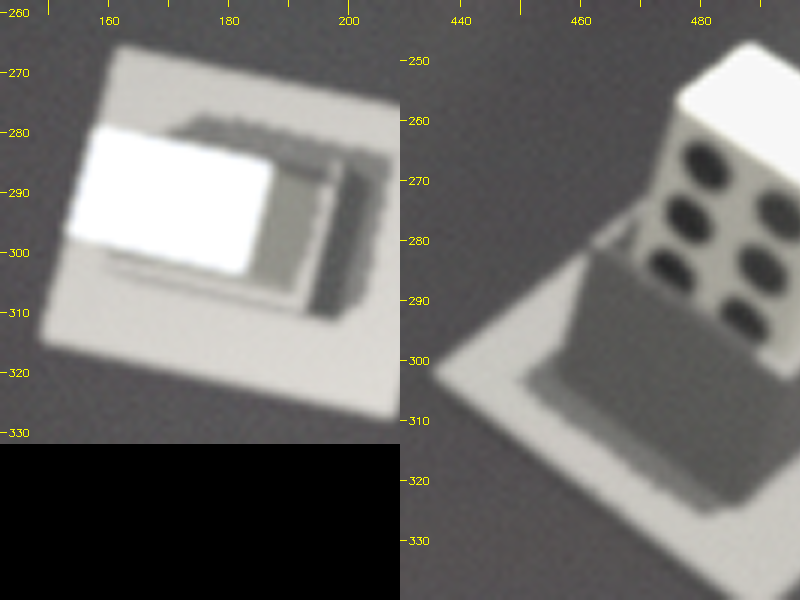

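Crops: nest floor corners at (369,253.6), (428.6,261.6), (426,287.6), (366.4,280). The clamp post top is at (355.4,294.6) and the lever post top at (485,325.2). Block top corners are (158.7,278.8), (187.3,285), (182.8,303.8), (153.2,297.5), and the wells face the scene camera, roughly world +x.

```bash
cat > h.py <<'E'
import pickle,numpy as np
from scipy.optimize import least_squares
from scipy.spatial.transform import Rotation as Ro
C={n:pickle.load(open(n+".pkl","rb")) for n in("top","scene")}
def f(c): return 240/np.tan(np.radians(c["vertical_fov"])/2)
def proj(n,X):
    c=C[n]; p=np.atleast_2d(X)@c["R"].T+c["t"]; return p[:,:2]/p[:,2:]*f(c)+[c["cx"],c["cy"]]
def ray(n,uv,z):
    c=C[n]; d=c["R"].T@np.array([(uv[0]-c["cx"])/f(c),(uv[1]-c["cy"])/f(c),1]); o=-c["R"].T@c["t"]
    return o+d*(z-o[2])/d[2]
def W(p,L):
    L=np.atleast_2d(L).astype(float); c,s=np.cos(p[2]),np.sin(p[2])
    return np.c_[p[0]+c*L[:,0]-s*L[:,1],p[1]+s*L[:,0]+c*L[:,1],L[:,2]]
def fit(obs,p0):
    r=lambda p:np.concatenate([(proj(n,W(p,L))-uv).ravel() for n,L,uv in obs])
    s=least_squares(r,p0,loss="soft_l1"); return s.x,s.fun
E
python3 - <<'E'
from h import *
mm=lambda a:np.array(a,float)/1000
PL=mm([[60,120,20],[60,-170,20],[-60,120,20],[30,63,20],[30,-63,20],[-30,-63,20],[-30,63,20]])
PU=[(340.6,233.2),(485.2,253.4),(334,292.4),(369,253.6),(428.6,261.6),(426,287.6),(366.4,280)]
po=mm([[-70,100,117],[95*np.cos(np.radians(200)),-125+95*np.sin(np.radians(200)),111]]); pu=[(355.4,294.6),(485,325.2)]
PS=mm([[60,-170,20],[60,120,20],[-60,120,20]]);SU=[(209,204),(301,267),(341,238)]
BL=mm([[17,27,126],[17,-27,126],[-17,-27,126],[-17,27,126]]);BU=[(158.7,278.8),(187.3,285),(182.8,303.8),(153.2,297.5)]
SL=mm([[50,60,6],[-50,60,6],[50,-60,6],[-50,-60,6]]);StU=[(161.7,265.5),(148.7,314.7),(219,277),(208,327)]
np.set_printoptions(precision=4,suppress=True)
for nm,o in dict(press_top=[("top",PL,PU),("top",po,pu)],press_all=[("top",PL,PU),("top",po,pu),("scene",PS,SU),("scene",po,[(333.5,190),(262,141)])],
  block=[("top",BL,BU)],block_s=[("top",BL,BU),("scene",mm([[17,-27,126],[17,27,126],[-17,-27,126]]),[(476.5,257),(0,0),(487.5,247)][:3])][:1],stand=[("top",SL,StU)]).items():
    p,r=fit(o,[.45,0,0]); print(nm,p,"\n",r.round(1))
    if nm=="press_top": print("scene reproj",proj("scene",W(p,PS)),proj("scene",W(p,po)))
    if nm in("block",): print(proj("scene",W(p,BL)))
for a,b in((0,1),(1,2),(2,3),(3,0)): print(np.linalg.norm(ray("top",BU[a],.126)-ray("top",BU[b],.126)))
E
```

```text
press_top [ 0.5651 -0.1529 -0.1446] 
 [ 0.7 -0.1  0.3 -0.3 -0.7  0.2 -1.3 -1.9  2.1 -1.2  1.5  2.7 -2.4  1.5
 -9.5 -0.   0.9  0.1]
scene reproj [[207.4329 198.2775]
 [300.3664 266.0238]
 [342.9331 235.941 ]] [[341.0633 191.3506]
 [260.6271 138.5439]]
press_all [ 0.5655 -0.1524 -0.1463] 
 [ 0.5 -0.4  0.1 -0.3 -0.9 -0.1 -1.5 -2.1  1.8 -1.3  1.2  2.6 -2.6  1.3
 -9.8 -0.3  0.6  0.  -1.4 -5.6 -0.6 -0.7  2.  -1.8  7.7  1.6 -1.2 -2.3]
block [ 0.5172  0.2693 -0.2191] 
 [-0.5 -0.   0.3  0.2  0.   0.   0.1 -0.1]
[[503.2094 273.0541]
 [475.6556 255.1751]
 [487.6507 246.0209]
 [515.0635 263.2363]]
block_s [ 0.5172  0.2693 -0.2191] 
 [-0.5 -0.   0.3  0.2  0.   0.   0.1 -0.1]
stand [ 0.5195  0.2683 -0.2064] 
 [-0.8 -0.3 -0.2  0.   0.8  0.2  0.2 -0. ]
0.05255159347811012
0.03414166071757908
0.05403264813183675
0.034392926604505214
```

```bash
cat >> h.py <<'E'
def mv(st,pos,yaw):
    """from state to TCP pos, tool-x heading yaw: delta in tool cm, twist about tool z"""
    R=Ro.from_rotvec(st["orientation"]).as_matrix(); y0=np.arctan2(R[1,0],R[0,0])
    return (R.T@(np.array(pos)-st["tool_pos"])*100).round(2), round(-((yaw-y0+np.pi)%(2*np.pi)-np.pi),3), round(y0,3), R[:,2].round(3)
E
python3 - <<'E'
from h import *
from plant import robot
mm=lambda a:np.array(a,float)/1000
PL=mm([[60,120,20],[60,-170,20],[-60,120,20],[30,63,20],[30,-63,20],[-30,-63,20],[-30,63,20],[95*np.cos(np.radians(200)),-125+95*np.sin(np.radians(200)),111]])
PU=[(340.6,233.2),(485.2,253.4),(334,292.4),(369,253.6),(428.6,261.6),(426,287.6),(366.4,280),(485,325.2)]
PS=mm([[60,120,20],[-60,120,20],[95*np.cos(np.radians(200)),-125+95*np.sin(np.radians(200)),111]]);SU=[(301,267),(341,238),(262,140)]
p,r=fit([("top",PL,PU)],[.5,-.1,0]);print(p,r.round(1))
p,r=fit([("top",PL,PU),("scene",PS,SU)],[.5,-.1,0]);print(p,r.round(1))
a=ray("top",(355.4,294.6),.117);b=ray("scene",(333.5,190),.117);hg=W(p,mm([0,100,59]))[0]
for q in(a,b): d=(q-hg)[:2]; print("clamp",q,np.linalg.norm(d),(np.arctan2(d[1],d[0])-p[2]-np.pi+np.pi)%(2*np.pi)-np.pi)
st=robot.read_state()
for y in(-.212,np.pi-.212): print(mv(st,[.523,.268,.25],y))
E
```

```text
[ 0.56518589 -0.15228567 -0.14604116] [ 0.4 -0.2  0.  -0.2 -1.   0.  -1.6 -2.   1.8 -1.1  1.2  2.8 -2.7  1.4
  0.5  0.1]
[ 0.56562125 -0.15185207 -0.14905728] [ 0.3 -0.6 -0.1 -0.2 -1.3 -0.4 -1.7 -2.3  1.6 -1.2  0.9  2.6 -3.   1.1
  0.1  0.1 -0.6 -0.5  2.2 -1.5 -0.8 -1.2]
clamp [ 0.510137   -0.06101005  0.117     ] 0.07079391179816469 0.2630017777812137
clamp [ 0.51560723 -0.05795011  0.117     ] 0.06505620345549451 0.22582304650232565
(array([ 58.49, -65.63,  -0.61]), np.float64(0.589), np.float64(0.377), array([-0.   ,  0.002, -1.   ]))
(array([ 58.49, -65.63,  -0.61]), np.float64(-2.553), np.float64(0.377), array([-0.   ,  0.002, -1.   ]))
```

Request:
apply_moves(
  delta_pos=[
    [3.65, -4.1, 0],
    [3.65, -4.1, 0],
    [3.65, -4.1, 0],
    [3.65, -4.1, 0],
    [3.65, -4.1, 0],
    [3.65, -4.1, 0],
    [3.65, -4.1, 0],
    [3.65, -4.1, 0],
  ],
  twist=[0, 0, 0, 0, 0, 0, 0, 0],
  gripper=9.3,
  squeeze=10,
)

```text
t: 1.1
tool_pos: [0.3717, -0.1437, 0.2434]
orientation: [3.086, 0.588, 0.0]
force: [1.6, -0.0, 0.5]
opening: 0.0929
gripper_force: 0.0
```

Request:
apply_moves(
  delta_pos=[
    [3.65, -4.1, 0],
    [3.65, -4.1, 0],
    [3.65, -4.1, 0],
    [3.65, -4.1, 0],
    [3.65, -4.1, 0],
    [3.65, -4.1, 0],
    [3.65, -4.1, 0],
    [3.65, -4.1, 0],
  ],
  twist=[0, 0, 0, 0, 0, 0, 0, 0],
)

```text
t: 2.1
tool_pos: [0.5226, 0.2688, 0.2431]
orientation: [3.086, 0.589, -0.001]
force: [0.3, -2.0, -0.6]
opening: 0.0931
gripper_force: 0.0
```

Request:
apply_moves(
  delta_pos=[
    [0, 0, 0],
    [0, 0, 0],
    [0, 0, 0],
    [0, 0, 0],
    [0, 0, 0],
    [0, 0, 0],
    [0, 0, 0],
    [0, 0, 0],
  ],
  twist=[-0.17, -0.17, -0.17, -0.17, -0.17, -0.17, -0.17, -0.17],
)

```text
t: 3.1
tool_pos: [0.5221, 0.2669, 0.243]
orientation: [-2.022, -2.403, 0.002]
force: [0.5, 0.5, -0.6]
opening: 0.0931
gripper_force: 0.0
```

Request:
apply_moves(
  delta_pos=[
    [0, 0, 0],
    [0, 0, 0],
    [0, 0, 0],
    [0, 0, 0],
    [0, 0, 0],
    [0, 0, 0],
    [0, 0, 0],
    [0, 0, 0],
  ],
  twist=[-0.17, -0.17, -0.17, -0.17, -0.17, -0.17, -0.17, 0],
)

```text
t: 4.1
tool_pos: [0.5222, 0.2669, 0.2431]
orientation: [-0.338, -3.123, 0.001]
force: [0.9, -0.1, -0.8]
opening: 0.0931
gripper_force: 0.0
```

Run:
```python
from h import *
from plant import robot
st=robot.read_state();print(st["t"],st["tool_pos"],st["force"],mv(st,[.523,.268,.094],np.pi-.212),st["q"])
```

```text
4.1 [0.52220572 0.26686468 0.24313438] [ 0.8783486  -0.10717641 -0.83714415] (array([-0.06,  0.14, 14.91]), np.float64(-0.004), np.float64(2.926), array([-0.001, -0.   , -1.   ])) [ 3.85026788e-01  9.49970515e-02  1.52718775e+00 -1.42335228e-05
  1.52029232e+00 -9.69996138e-01]
```

Request:
apply_moves(
  delta_pos=[
    [0, 0.1, 3],
    [0, 0, 3],
    [0, 0, 3],
    [0, 0, 3],
    [0, 0, 1.5],
    [0, 0, 1.4],
    [0, 0, 0],
    [0, 0, 0],
  ],
  twist=[0, 0, 0, 0, 0, 0, 0, 0],
)

```text
t: 5.1
tool_pos: [0.5234, 0.2682, 0.0958]
orientation: [0.337, 3.122, 0.001]
force: [-0.7, -0.8, -0.3]
opening: 0.0932
gripper_force: 0.0
```

Request:
apply_moves(
  delta_pos=[
    [0, 0, 0],
    [0, 0, 0],
    [0, 0, 0],
    [0, 0, 0],
    [0, 0, 0],
    [0, 0, 0],
    [0, 0, 0],
    [0, 0, 0],
  ],
  twist=[0, 0, 0, 0, 0, 0, 0, 0],
  gripper=4.5,
  squeeze=12,
)

```text
t: 6.1
tool_pos: [0.5228, 0.2681, 0.0948]
orientation: [0.337, 3.123, 0.001]
force: [-0.5, 2.9, 0.5]
opening: 0.0541
gripper_force: 12.0
```

Request:
apply_moves(
  delta_pos=[
    [0, 0, -0.8],
    [0, 0, -1],
    [0, 0, -1],
    [0, 0, -1],
    [0, 0, -1],
    [0, 0, 0],
    [0, 0, 0],
    [0, 0, 0],
  ],
  twist=[0, 0, 0, 0, 0, 0, 0, 0],
)

```text
t: 7.1
tool_pos: [0.5223, 0.2678, 0.142]
orientation: [-0.337, -3.122, 0.001]
force: [0.2, 0.4, -3.2]
opening: 0.0539
gripper_force: 12.0
```

Request:
apply_moves(
  delta_pos=[
    [0.2, 0, 0],
    [0.95, 0, -0.2],
    [0.95, 0, -0.15],
    [0.97, 0, 0.05],
    [0.97, 0, 0.1],
    [0, 0, 0],
  ],
  twist=[0, 0, 0, 0, 0, 0],
)

```text
t: 7.85
tool_pos: [0.4821, 0.277, 0.1447]
orientation: [-0.335, -3.123, -0.001]
force: [-0.1, 0.5, -2.5]
opening: 0.054
gripper_force: 12.0
```

Run:
```python
from plant import robot
import cv2,numpy as np
a=robot.read_camera("scene")["frame"][150:350,380:600,::-1]; b=robot.read_camera("top")["frame"][230:330,110:230,::-1]
cv2.imwrite("pics/c.png",np.hstack([cv2.resize(a,(440,400)),cv2.resize(b,(360,400))]))
```

```text
(no output)
```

View pics/c.png

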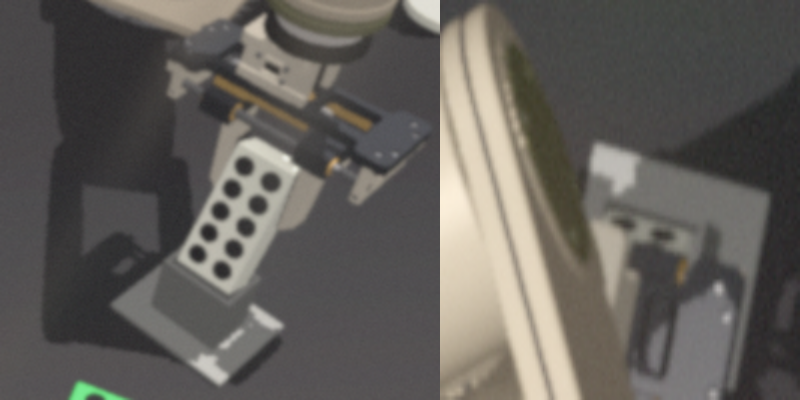

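The block is tilting back over the rim with its wells turning up, its foot held in the sleeve at crop (220,275). I continue.

Request:
apply_moves(
  delta_pos=[
    [0.92, 0, 0.3],
    [0.91, 0, 0.35],
    [0.8, 0, 0.5],
    [0.8, 0, 0.6],
    [0.63, 0, 0.7],
    [0.63, 0, 0.78],
    [0, 0, 0],
  ],
  twist=[0, 0, 0, 0, 0, 0, 0],
)

```text
t: 8.82
tool_pos: [0.4359, 0.2863, 0.1109]
orientation: [-0.336, -3.121, 0.002]
force: [0.0, 0.3, -3.0]
opening: 0.054
gripper_force: 12.0
```

Request:
apply_moves(
  delta_pos=[
    [0.42, 0, 0.85],
    [0.42, 0, 0.9],
    [0, 0, 0],
    [0, 0, 0],
  ],
  twist=[0, 0, 0, 0],
)

```text
t: 9.32
tool_pos: [0.4285, 0.288, 0.0941]
orientation: [-0.337, -3.122, 0.002]
force: [-0.6, -0.2, -1.9]
opening: 0.0543
gripper_force: 12.0
```

Run:
```python
from plant import robot
import cv2,numpy as np
a=robot.read_camera("scene")["frame"][150:350,380:600,::-1]
cv2.imwrite("pics/d.png",cv2.resize(a,(660,600),interpolation=cv2.INTER_CUBIC))
```

```text
(no output)
```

View pics/d.png

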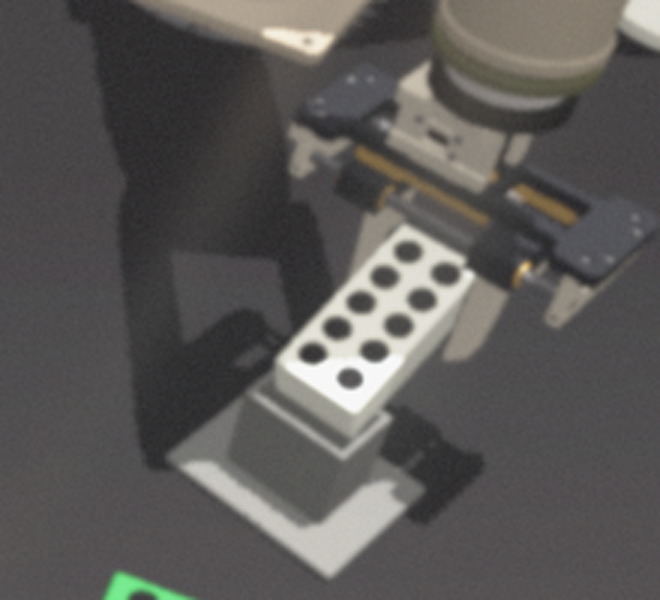

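Lying nearly flat across the rim with the wells up. Near top edge corners are at about (472,272) and (498,288) full-frame; far corners are at (515,225) and (538,240). I check the tilt numerically.

Run:
```python
from h import *
from plant import robot
st=robot.read_state(); g=st["tool_pos"]-[0,0,.006]; R=Ro.from_rotvec(st["orientation"]).as_matrix(); b=R[:,0]; yv=-R[:,1]  # block y
uv=np.array([(472.3,272.7),(498.3,288.3),(514.8,225.3),(538,240)])
def pts(p):
    th,dx,dz=p; z=np.cos(th)*np.array([0,0,1])+np.sin(th)*b; x=-np.cos(th)*b+np.sin(th)*np.array([0,0,1])
    return np.array([g+(.017-dx)*x+sy*.027*yv+(k-dz)*z for k in(0,.12) for sy in(1,-1)])
for s in(1,):
    for o in([0,1,2,3],[1,0,3,2]):
        s=least_squares(lambda p:(proj("scene",pts(p))[o]-uv).ravel(),[1.4,.006,.083]);print(np.degrees(s.x[0]),s.x,s.fun.round(1))
```

```text
69.18031177124344 [ 1.20742422 -0.01529988  0.09875482] [-1.2 -1.1 -0.7  1.1 -0.6 -0.2  3.2  0.8]
67.90341888807244 [ 1.18513823 -0.00363345  0.09282016] [ 27.1  18.  -25.1 -15.1  27.7  16.7 -22.3 -13.6]
```

Run:
```python
from h import *
from plant import robot
import cv2
st=robot.read_state(); g=st["tool_pos"]-[0,0,.006]; R=Ro.from_rotvec(st["orientation"]).as_matrix(); b=R[:,0]; yv=-R[:,1]
im=robot.read_camera("scene")["frame"][200:310,440:560,::-1]; k=5; ims=[]
for th,col in((90,(0,0,255)),(75,(0,255,0))):
    o=cv2.resize(im,None,fx=k,fy=k,interpolation=cv2.INTER_CUBIC)
    t=np.radians(th); z=np.cos(t)*np.array([0,0,1])+np.sin(t)*b; x=-np.cos(t)*b+np.sin(t)*np.array([0,0,1])
    P=lambda X,Y,Z:((proj("scene",g+(X-.006)*x+Y*yv+(Z-.083)*z)[0]-[440,200])*k).astype(int).tolist()
    for X in(.017,-.017):
        q=np.array([P(X,.027,0),P(X,-.027,0),P(X,-.027,.12),P(X,.027,.12)]); cv2.polylines(o,[q],True,col,1)
    ims.append(o[50:500,50:450])
cv2.imwrite("pics/e.png",np.hstack(ims))
```

```text
(no output)
```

View pics/e.png

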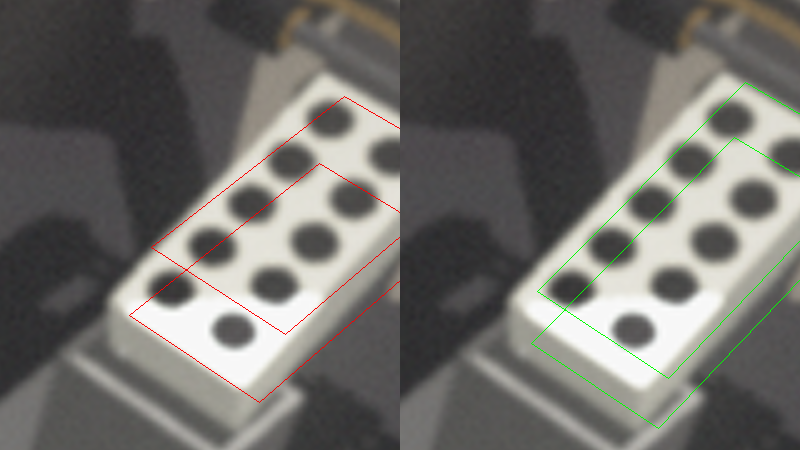

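The block is only about 70° over and has slid in the pads. So I'll carry it to clear bench, lay it down there and regrasp it at the middle.

Request:
apply_moves(
  delta_pos=[
    [0, 0, 0],
    [0, 0, 0],
    [0, 0, -1],
    [0, 0, -2],
    [0, 0, -2.5],
    [0, 0, -2.5],
    [0, 0, 0],
  ],
  twist=[0, 0, 0, 0, 0, 0, 0],
  squeeze=40,
)

```text
t: 10.3
tool_pos: [0.4308, 0.2892, 0.1779]
orientation: [0.336, 3.119, 0.005]
force: [0.2, 0.4, -3.8]
opening: 0.0539
gripper_force: 40.0
```

Request:
apply_moves(
  delta_pos=[
    [-1, -3, 0],
    [-1, -3, 0],
    [-1, -3, 0],
    [-1, -3, 0],
    [-1, -3, 0],
    [-1.1, -2.9, 0],
    [0, 0, 0],
    [0, 0, 0],
  ],
  twist=[0, 0, 0, 0, 0, 0, 0, 0],
)

```text
t: 11.3
tool_pos: [0.4502, 0.1007, 0.1741]
orientation: [-0.338, -3.122, -0.0]
force: [-0.3, 0.6, -3.3]
opening: 0.0541
gripper_force: 40.0
```

Run:
```python
from plant import robot
import cv2,numpy as np
a=robot.read_camera("scene")["frame"][90:290,300:530,::-1]; st=robot.read_state();print(st["tool_pos"],st["force"])
cv2.imwrite("pics/f.png",cv2.resize(a,(690,600),interpolation=cv2.INTER_CUBIC))
```

```text
[0.45020096 0.10095544 0.17424184] [ 1.13529247  0.0587549  -3.18840958]
```

View pics/f.png

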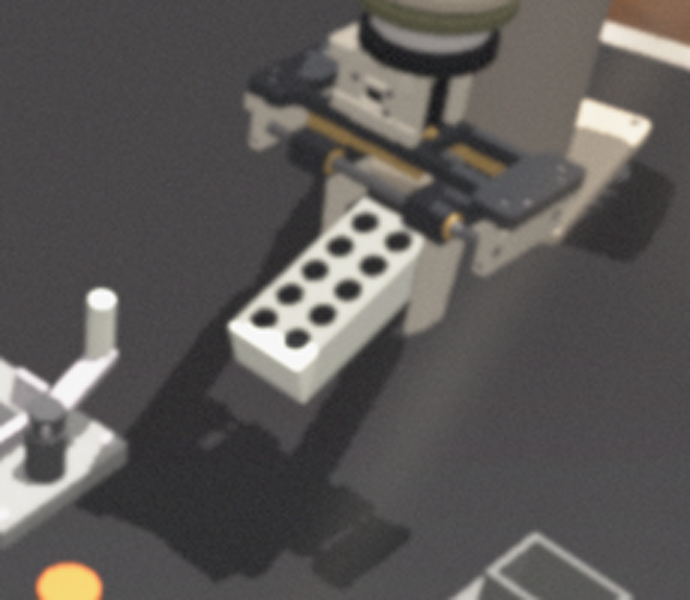

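Held firmly, wells up and bottom end low. Block corners, full-frame: near top (377,199) and (401.5,212.5), near bottom (378.5,209) and (401,224), far top (422.7,156.7) and (440.7,168).

Run:
```python
from h import *
from plant import robot
st=robot.read_state(); g=st["tool_pos"]-[0,0,.006]; R=Ro.from_rotvec(st["orientation"]).as_matrix(); b=R[:,0]; yv=-R[:,1]
uv=np.array([(377,199),(401.5,212.5),(422.7,156.7),(440.7,168),(378.5,209),(401,224)])
def pts(p):
    th,dx,dz=p[:3]; z=np.cos(th)*np.array([0,0,1])+np.sin(th)*b; x=-np.cos(th)*b+np.sin(th)*np.array([0,0,1])
    return np.array([g+(X-dx)*x+sy*.027*yv+(k-dz)*z for X,k in((.017,0),(.017,.12),(-.017,0)) for sy in(1,-1)])
s=least_squares(lambda p:(proj("scene",pts(p))-uv).ravel(),[1.4,.006,.083]);print(np.degrees(s.x[0]),s.x,s.fun.round(1)); print("heights",(pts(s.x)[:,2]-g[2]).round(4))
```

```text
71.44668477269526 [ 1.24697989 -0.01869346  0.09949117] [-1.  -1.1 -2.3  0.6 -0.9 -1.2  5.   0.8  0.   0.7  0.2  0.8]
heights [ 0.0021  0.0021  0.0404  0.0404 -0.0301 -0.0301]
```

Request:
apply_moves(
  delta_pos=[
    [0, 0, 3],
    [0, 0, 3],
    [0, 0, 3],
    [0, 0, 2],
    [0, 0, 1.5],
    [0, 0, 0.5],
    [0, 0, 0],
    [0, 0, 0],
  ],
  twist=[0, 0, 0, 0, 0, 0, 0, 0],
)

```text
t: 12.35
tool_pos: [0.4514, 0.1006, 0.0458]
orientation: [0.337, 3.122, 0.001]
force: [-0.2, 0.7, -2.1]
opening: 0.0538
gripper_force: 40.0
```

Request:
apply_moves(
  delta_pos=[
    [0, 0, 0.2],
    [0, 0, 0.2],
    [0, 0, 0.3],
    [0, 0, 0.3],
    [0, 0, 0.3],
    [0, 0, 0.1],
    [0, 0, 0],
    [0, 0, 0],
  ],
  twist=[0, 0, 0, 0, 0, 0, 0, 0],
  squeeze=6,
)

```text
t: 13.35
tool_pos: [0.4507, 0.1003, 0.0308]
orientation: [0.337, 3.123, -0.0]
force: [-1.5, 1.4, -1.9]
opening: 0.0538
gripper_force: 6.0
```

Request:
apply_moves(
  delta_pos=[
    [0, 0, 0],
    [0, 0, 0],
    [0, 0, 0],
    [0, 0, 0],
    [0, 0, 0],
  ],
  twist=[0, 0, 0, 0, 0],
  gripper=5.8,
  squeeze=3,
)

```text
t: 13.98
tool_pos: [0.4507, 0.1004, 0.0309]
orientation: [0.337, 3.123, 0.0]
force: [-0.4, 0.1, -0.1]
opening: 0.0582
gripper_force: 0.0
```

Request:
apply_moves(
  delta_pos=[
    [0, 0, 0],
    [0, 0, 0],
    [0, 0, 0],
    [0, 0, 0],
  ],
  twist=[0, 0, 0, 0],
  gripper=9.3,
)

```text
t: 14.48
tool_pos: [0.4506, 0.1005, 0.0308]
orientation: [-0.337, -3.123, -0.0]
force: [0.3, 0.4, -0.0]
opening: 0.0913
gripper_force: 0.0
```

Run:
```python
from plant import robot
import cv2,numpy as np
a=robot.read_camera("scene")["frame"][120:280,320:520,::-1]
cv2.imwrite("pics/g.png",cv2.resize(a,(750,600),interpolation=cv2.INTER_CUBIC))
```

```text
(no output)
```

View pics/g.png

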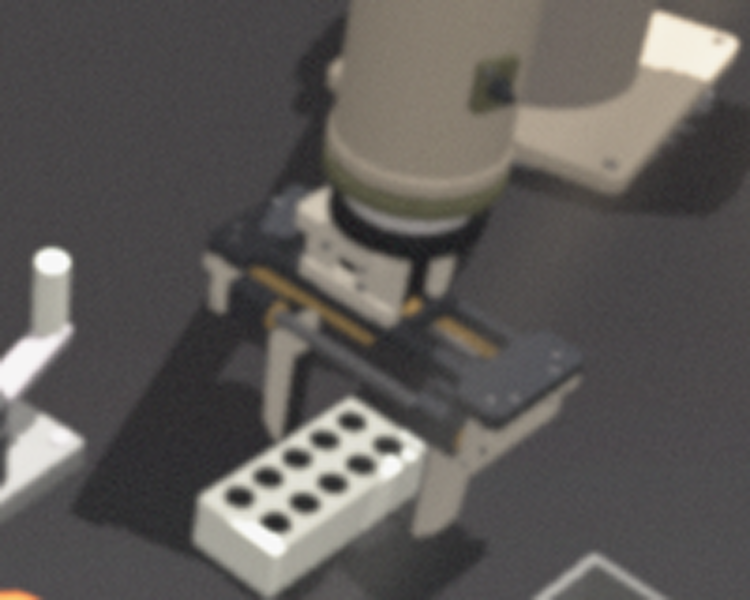

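The block lies flat on the bench, wells up. Its top corners are at (373.3,253.3), (394.1,267.2), (413.3,226.1) and (433.3,237.3).

Run:
```python
from h import *
from plant import robot
st=robot.read_state(); 
# local: X along b (length), Y across; z height
c=lambda x,y,z:[x,y,z]
L=np.array([c(-.06,.027,.034),c(-.06,-.027,.034),c(.06,.027,.034),c(.06,-.027,.034),c(-.06,.027,0),c(-.06,-.027,0)])
UV=[(373.3,253.3),(394.1,267.2),(413.3,226.1),(433.3,237.3),(372,263.5),(392.5,279.2)]
p,r=fit([("scene",L,UV)],[.5,.1,2.93]);print(p,r.round(1))
# local y of grasp in tool frame
print(mv(st,[p[0],p[1],.031],p[2]))
print([ (L0,ray("scene",u,l[2])) for L0,u,l in zip("abcd",UV,L)])
```

```text
[0.48565603 0.09279148 2.95115892] [-0.2 -1.1  0.3 -0.1 -0.4 -1.5  0.8  0.6 -0.3  1.1 -0.1  0.3]
(array([-3.59, -0.  , -0.02]), np.float64(-0.024), np.float64(2.927), array([ 0., -0., -1.]))
[('a', array([0.54187584, 0.05679618, 0.034     ])), ('b', array([0.55018237, 0.10753839, 0.034     ])), ('c', array([0.42541943, 0.08049947, 0.034     ])), ('d', array([0.43125053, 0.12868542, 0.034     ]))]
```

Request:
apply_moves(
  delta_pos=[
    [-1, 0, 0],
    [-1.3, 0, 0],
    [-1.3, 0, 0],
    [0, 0, 0],
    [0, 0, 0],
  ],
  twist=[0, 0, 0, 0, 0],
)

```text
t: 15.15
tool_pos: [0.4856, 0.0927, 0.0306]
orientation: [-0.337, -3.123, 0.0]
force: [0.1, 0.2, 0.0]
opening: 0.0931
gripper_force: 0.0
```

Request:
apply_moves(
  delta_pos=[
    [0, 0, 0],
    [0, 0, 0],
    [0, 0, 0],
    [0, 0, 0],
    [0, 0, 0],
    [0, 0, 0],
    [0, 0, 0],
    [0, 0, -0.5],
  ],
  twist=[0, 0, 0, 0, 0, 0, 0, 0],
  gripper=4.5,
  squeeze=40,
)

```text
t: 16.15
tool_pos: [0.485, 0.0927, 0.0352]
orientation: [-0.336, -3.122, 0.001]
force: [-0.7, 0.1, -3.1]
opening: 0.0539
gripper_force: 40.0
```

Request:
apply_moves(
  delta_pos=[
    [0, 0, -2.5],
    [0, 0, -3],
    [0, 0, -4],
    [0, 0, -4],
    [0, 0, -3],
    [0, 0, 0],
    [0, 0, 0],
  ],
  twist=[0, 0, 0, 0, 0, 0, 0],
)

```text
t: 17.02
tool_pos: [0.485, 0.0927, 0.1992]
orientation: [-0.337, -3.121, 0.001]
force: [-0.7, -0.2, -3.5]
opening: 0.0537
gripper_force: 40.0
```

Run:
```python
from h import *
from plant import robot
st=robot.read_state();print(st["t"],st["tool_pos"],st["force"],st["opening"],mv(st,[.5654,-.1521,.20],np.pi/2-.147),st["q"])
```

```text
17.025 [0.48497214 0.09267413 0.19916503] [-0.7005172  -0.21883225 -3.47689361] 0.05369244506019208 (array([-13.07, -22.2 ,  -0.1 ]), np.float64(1.503), np.float64(2.927), array([-0.002, -0.   , -1.   ])) [ 8.49434347e-02 -1.33312470e-01  1.83315460e+00 -1.62567681e-05
  1.44380810e+00 -1.27105969e+00]
```

Request:
apply_moves(
  delta_pos=[
    [-1.63, -2.77, 0],
    [-1.63, -2.77, 0],
    [-1.63, -2.77, 0],
    [-1.63, -2.77, 0],
    [-1.63, -2.78, 0],
    [-1.63, -2.78, 0],
    [-1.63, -2.78, 0],
    [-1.66, -2.78, 0],
  ],
  twist=[0, 0, 0, 0, 0, 0, 0, 0],
)

```text
t: 18.02
tool_pos: [0.5651, -0.1526, 0.1978]
orientation: [-0.336, -3.119, -0.002]
force: [0.0, 0.1, -3.8]
opening: 0.0541
gripper_force: 40.0
```

Request:
apply_moves(
  delta_pos=[
    [0, 0, 0],
    [0, 0, 0],
    [0, 0, 0],
    [0, 0, 0],
    [0, 0, 0],
    [0, 0, 0],
    [0, 0, 0],
    [0, 0, 0],
  ],
  twist=[0.15, 0.15, 0.15, 0.15, 0.15, 0.15, 0.15, 0.15],
)

```text
t: 19.02
tool_pos: [0.5648, -0.1515, 0.1977]
orientation: [-2.045, -2.38, 0.003]
force: [0.4, 0.3, -2.9]
opening: 0.0539
gripper_force: 40.0
```

Request:
apply_moves(
  delta_pos=[
    [0, 0, 0],
    [0, 0, 0],
    [0, 0, 0],
    [0, 0, 0],
  ],
  twist=[0.15, 0.15, 0, 0],
)

```text
t: 19.52
tool_pos: [0.5655, -0.1518, 0.1994]
orientation: [-2.371, -2.059, 0.002]
force: [0.9, 0.3, -2.5]
opening: 0.0537
gripper_force: 40.0
```

Run:
```python
from h import *
from plant import robot
import cv2
st=robot.read_state();print(st["t"],st["tool_pos"],st["force"],st["opening"],mv(st,[.5654,-.1521,.051],np.pi/2-.147),st["q"])
k=4;im=robot.read_camera("scene")["frame"][120:270,180:380,::-1]
o=cv2.resize(im,None,fx=k,fy=k,interpolation=cv2.INTER_CUBIC)
for i in range(180,380,20): cv2.putText(o,str(i),((i-180)*k,10),0,.35,(0,255,255))
for i in range(120,270,20): cv2.putText(o,str(i),(0,(i-120)*k+4),0,.35,(0,255,255))
cv2.imwrite("pics/h.png",o)
```

```text
19.525 [ 0.56549618 -0.15176452  0.19935287] [ 0.90320184  0.30215685 -2.47653448] 0.053667957946271445 (array([-0.04,  0.03, 14.84]), np.float64(0.006), np.float64(1.43), array([-0.002,  0.001, -1.   ])) [-3.49757056e-01  1.17643420e-01  1.58319002e+00  6.44748499e-06
  1.44302389e+00 -2.09067930e-01]
```

Request:
apply_moves(
  delta_pos=[
    [0, 0, 3],
    [0, 0, 3],
    [0, 0, 3],
    [0, 0, 2],
    [0, 0, 1],
    [0, 0, 0],
    [0, 0, 0],
  ],
  twist=[0.006, 0, 0, 0, 0, 0, 0],
)

```text
t: 20.45
tool_pos: [0.5671, -0.1523, 0.0822]
orientation: [2.38, 2.048, 0.002]
force: [-0.1, 0.3, -2.6]
opening: 0.0539
gripper_force: 40.0
```

Request:
apply_moves(
  delta_pos=[
    [0, 0, 0.4],
    [0, 0, 0.4],
    [0, 0, 0.4],
    [0, 0, 0.4],
    [0, 0, 0.4],
    [0, 0, 0.4],
    [0, 0, 0],
    [0, 0, 0],
  ],
  twist=[0, 0, 0, 0, 0, 0, 0, 0],
  squeeze=25,
)

```text
t: 21.45
tool_pos: [0.5662, -0.152, 0.0569]
orientation: [2.382, 2.049, 0.0]
force: [-0.3, -0.1, -2.8]
opening: 0.054
gripper_force: 25.0
```

Request:
apply_moves(
  delta_pos=[
    [0, 0, 0.2],
    [0, 0, 0.2],
    [0, 0, 0.15],
    [0, 0, 0],
    [0, 0, 0],
  ],
  twist=[0, 0, 0, 0, 0],
)

```text
t: 22.08
tool_pos: [0.5662, -0.152, 0.0514]
orientation: [2.382, 2.049, 0.0]
force: [-0.1, -0.2, -2.8]
opening: 0.0542
gripper_force: 25.0
```

Request:
apply_moves(
  delta_pos=[
    [0, 0, 0.1],
    [0, 0, 0.1],
    [0, 0, 0],
    [0, 0, 0],
  ],
  twist=[0, 0, 0, 0],
)

```text
t: 22.58
tool_pos: [0.5664, -0.1521, 0.0509]
orientation: [2.381, 2.049, 0.0]
force: [-7.3, 1.6, 11.4]
opening: 0.0542
gripper_force: 25.0
```

Request:
apply_moves(
  delta_pos=[
    [0, 0, 0],
    [0, 0, 0],
    [0, 0, 0],
    [0, 0, 0],
    [0, 0, 0],
    [0, 0, 0],
  ],
  twist=[0, 0, 0, 0, 0, 0],
  gripper=8,
  squeeze=5,
)

```text
t: 23.32
tool_pos: [0.5662, -0.152, 0.0493]
orientation: [-2.382, -2.049, 0.0]
force: [-0.4, 0.0, 0.9]
opening: 0.0799
gripper_force: 0.0
```

Request:
apply_moves(
  delta_pos=[
    [0, 0, -1],
    [0, 0, -2],
    [0, 0, -3],
    [0, 0, -4],
    [0, 0, -4],
    [0, 0, -3],
    [0, 0, 0],
    [0, 0, 0],
  ],
  twist=[0, 0, 0, 0, 0, 0, 0, 0],
)

```text
t: 24.32
tool_pos: [0.566, -0.1519, 0.2194]
orientation: [2.382, 2.049, 0.0]
force: [-0.2, 0.2, -0.7]
opening: 0.0799
gripper_force: 0.0
```

Run:
```python
from h import *
from plant import robot
p=[.566,-.152,-.147]
st=robot.read_state(); ph=.25
P=W(p,[-.07*np.cos(ph),.1-.07*np.sin(ph),.22])[0];print(P,mv(st,P,ph-.147),st["q"])
P2=W(p,[0.095*np.cos(np.radians(200)),-.125+.095*np.sin(np.radians(200)),.22])[0];print("lever",P2)
```

```text
[ 0.5110181  -0.06027576  0.22      ] (array([ 8.24, -6.8 , -0.07]), np.float64(1.318), np.float64(1.421), array([ 0., -0., -1.])) [-3.49740254e-01  1.04685580e-01  1.56028975e+00 -3.51515455e-05
  1.47648589e+00 -1.99712883e-01]
lever [ 0.45462397 -0.29471776  0.22      ]
```

Request:
apply_moves(
  delta_pos=[
    [2, -1.6, 0],
    [2, -1.7, 0],
    [2, -1.7, 0],
    [2.2, -1.8, 0],
    [0, 0, 0],
  ],
  twist=[0, 0, 0, 0, 0],
  gripper=4.4,
)

```text
t: 24.95
tool_pos: [0.5098, -0.0594, 0.2178]
orientation: [-2.378, -2.049, 0.002]
force: [0.1, -0.4, 0.0]
opening: 0.0446
gripper_force: 0.0
```

Request:
apply_moves(
  delta_pos=[
    [0, 0, 0],
    [0, 0, 0],
    [0, 0, 0],
    [0, 0, 0],
    [0, 0, 0],
    [0, 0, 0],
    [0, 0, 0],
    [0, 0, 0],
  ],
  twist=[0.165, 0.165, 0.165, 0.165, 0.165, 0.165, 0.165, 0.165],
)

```text
t: 25.95
tool_pos: [0.511, -0.0615, 0.2182]
orientation: [-3.138, -0.149, 0.003]
force: [-0.0, 0.2, 0.4]
opening: 0.0441
gripper_force: 0.0
```

Run:
```python
from h import *
from plant import robot
import cv2
st=robot.read_state(); print(st["t"],st["tool_pos"],mv(st,[.5107,-.0606,.105],.103))
k=4;im=robot.read_camera("scene")["frame"][120:270,180:380,::-1]
o=cv2.resize(im,None,fx=k,fy=k,interpolation=cv2.INTER_CUBIC)
for i in range(180,380,20): cv2.putText(o,str(i),((i-180)*k,10),0,.35,(0,255,255))
for i in range(120,270,20): cv2.putText(o,str(i),(0,(i-120)*k+4),0,.35,(0,255,255))
p=[.566,-.152,-.147]
L=np.array([[x,y,.054] for x,y in((.027,.06),(.027,-.06),(-.027,-.06),(-.027,.06))])
print(proj("scene",W(p,L)))
cv2.polylines(o,[((proj("scene",W(p,L))-[180,120])*k).astype(int)],True,(0,0,255),1)
cv2.imwrite("pics/i.png",o)
```

```text
25.95 [ 0.51099406 -0.06148859  0.21817817] (array([-0.  , -0.09, 11.32]), np.float64(-0.008), np.float64(0.095), array([-0.002,  0.   , -1.   ]))
[[290.88249335 230.01623078]
 [250.86425568 202.32224071]
 [270.53919301 191.07495936]
 [310.57355637 217.35293647]]
```

View pics/i.png

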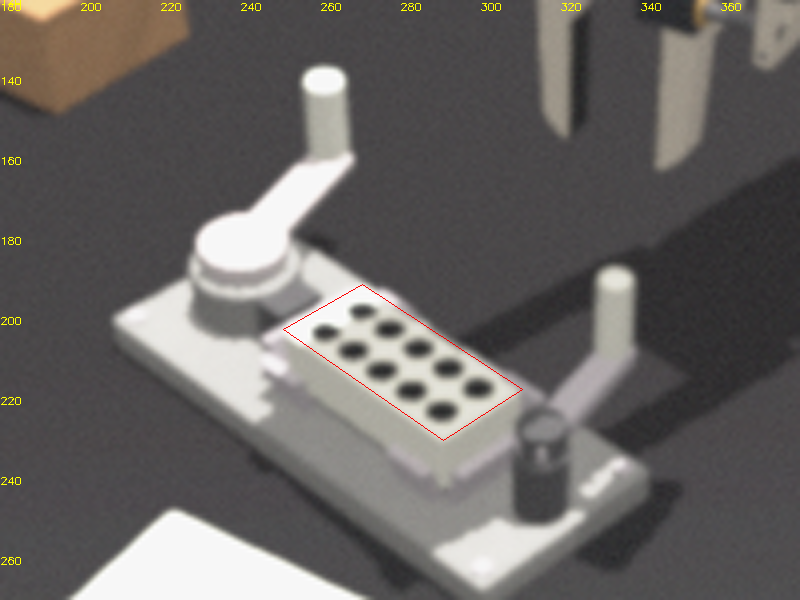

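The block sits in the nest, matching the predicted outline for a 54 mm top, with wells up. The clamp post is at (331,187). Next I swing the clamp.

Request:
apply_moves(
  delta_pos=[
    [0, -0.1, 3],
    [0, 0, 3],
    [0, 0, 2],
    [0, 0, 1.8],
    [0, 0, 1.5],
    [0, 0, 0],
    [0, 0, 0],
  ],
  twist=[0, 0, 0, 0, 0, 0, 0],
)

```text
t: 26.88
tool_pos: [0.5116, -0.0599, 0.107]
orientation: [3.137, 0.159, 0.001]
force: [0.2, -0.2, 0.1]
opening: 0.0442
gripper_force: 0.0
```

Request:
apply_moves(
  delta_pos=[
    [0, 0, 0],
    [0, 0, 0],
    [0, 0, 0],
    [0, 0, 0],
  ],
  twist=[0, 0, 0, 0],
  gripper=2.4,
  squeeze=3,
)

```text
t: 27.38
tool_pos: [0.5111, -0.0598, 0.1065]
orientation: [3.138, 0.158, 0.0]
force: [1.4, -0.2, 0.0]
opening: 0.0241
gripper_force: 0.0
```

Request:
apply_moves(
  delta_pos=[
    [0.035, 0.7, 0],
    [0.035, 0.7, 0],
    [0.035, 0.7, 0],
    [0.035, 0.7, 0],
    [0.035, 0.7, 0],
    [0.035, 0.7, 0],
    [0.035, 0.7, 0],
    [0, 0, 0],
  ],
  twist=[-0.1, -0.1, -0.1, -0.1, -0.1, -0.1, -0.1, 0],
)

```text
t: 28.38
tool_pos: [0.5321, -0.1032, 0.1062]
orientation: [-2.894, -1.223, 0.0]
force: [-1.0, -0.1, 0.2]
opening: 0.0243
gripper_force: 0.0
```

```bash
cat >> h.py <<'E'
def cl(st,p=(.566,-.152,-.147),hy=.1,base=np.pi):
    h=W(p,[0,hy,0])[0]; d=(st["tool_pos"]-h)[:2]; a=np.arctan2(d[1],d[0])-p[2]
    return np.linalg.norm(d).round(4),round((a-base+np.pi)%(2*np.pi)-np.pi,3)
E
python3 - <<'E'
from h import *
from plant import robot
st=robot.read_state();print(st["t"],cl(st),mv(st,st["tool_pos"],0)[2]+.147,st["force"],st["opening"])
E
```

```text
28.375 (np.float64(0.0698), np.float64(0.948)) 0.9470000000000001 [-1.04167254 -0.09476111  0.15327087] 0.024295918230490345
```

Request:
apply_moves(
  delta_pos=[
    [0.035, 0.7, 0],
    [0.035, 0.7, 0],
    [0.035, 0.7, 0],
    [0.035, 0.7, 0],
    [0.035, 0.7, 0],
    [0.035, 0.7, 0],
    [0, 0, 0],
  ],
  twist=[-0.1, -0.1, -0.1, -0.1, -0.1, -0.12, 0],
)

```text
t: 29.25
tool_pos: [0.569, -0.1217, 0.1062]
orientation: [-2.384, -2.045, 0.0]
force: [-0.3, -0.2, 0.2]
opening: 0.0243
gripper_force: 0.0
```

Request:
apply_moves(
  delta_pos=[
    [0, 0.1, 0],
    [0, 0.1, 0],
    [0, 0.1, 0],
    [0, 0, 0],
  ],
  twist=[0, 0, 0, 0],
)

```text
t: 29.75
tool_pos: [0.5719, -0.1223, 0.1063]
orientation: [-2.382, -2.048, 0.0]
force: [-0.9, -0.7, -1.1]
opening: 0.0241
gripper_force: 0.6
```

Run:
```python
from h import *
from plant import robot
st=robot.read_state();print(st["t"],cl(st),mv(st,st["tool_pos"],0)[2]+.147,st["force"],st["opening"])
```

```text
29.75 (np.float64(0.0698), np.float64(1.592)) 1.567 [-0.93079165 -0.70533147 -1.09021664] 0.024083644902897813
```

Creep on until the stop is felt.

Request:
apply_moves(
  delta_pos=[
    [0, 0.1, 0],
    [0, 0.1, 0],
    [0, 0, 0],
  ],
  twist=[0, 0, 0],
)

```text
t: 30.12
tool_pos: [0.5741, -0.1225, 0.1064]
orientation: [2.382, 2.049, 0.0]
force: [-1.0, 0.4, -0.3]
opening: 0.0237
gripper_force: 0.4
```

Request:
apply_moves(
  delta_pos=[
    [0, 0.1, 0],
    [0, 0, 0],
  ],
  twist=[0, 0],
)

```text
t: 30.38
tool_pos: [0.575, -0.1227, 0.1064]
orientation: [2.382, 2.049, -0.0]
force: [-1.4, -0.8, -0.6]
opening: 0.0243
gripper_force: 0.6
```

Request:
apply_moves(
  delta_pos=[
    [0, 0.1, 0],
    [0, 0, 0],
  ],
  twist=[0, 0],
)

```text
t: 30.62
tool_pos: [0.5752, -0.1228, 0.1063]
orientation: [-2.381, -2.048, 0.002]
force: [-6.8, -0.2, 3.7]
opening: 0.0244
gripper_force: 3.0
```

Stop reached (6.8 N). Back off, open and rise.

Request:
apply_moves(
  delta_pos=[
    [0, -0.3, 0],
    [0, 0, 0],
    [0, 0, 0],
  ],
  twist=[0, 0, 0],
  gripper=4,
)

```text
t: 31.0
tool_pos: [0.5732, -0.1223, 0.1065]
orientation: [2.381, 2.049, 0.001]
force: [0.6, -1.3, 0.3]
opening: 0.0396
gripper_force: 0.0
```

Request:
apply_moves(
  delta_pos=[
    [0, 0, -1.5],
    [0, 0, -3],
    [0, 0, -3],
    [0, 0, -3],
    [0, 0, 0],
  ],
  twist=[0, 0, 0, 0, 0],
)

```text
t: 31.62
tool_pos: [0.575, -0.123, 0.2159]
orientation: [2.377, 2.045, 0.006]
force: [0.6, 0.4, 0.7]
opening: 0.0401
gripper_force: 0.0
```

Run:
```python
from h import *
from plant import robot
st=robot.read_state(); print(st["t"],st["tool_pos"],st["q"])
P=ray("top",(485,325.2),.111); print(P,cl(dict(tool_pos=P),hy=-.125,base=np.radians(200)))
# clamp post check by template: bright blob near predicted pos in scene
print(mv(st,[.4546,-.2947,.21],np.radians(20)-.147))
```

```text
31.625 [ 0.5750417  -0.12300159  0.21591191] [-2.97949768e-01  1.05469159e-01  1.56578466e+00  7.87401252e-05
  1.46317392e+00 -1.47964680e-01]
[ 0.45421655 -0.29423736  0.111     ] (np.float64(0.0953), np.float64(-0.006))
(array([-18.78,  -9.35,   0.54]), np.float64(1.219), np.float64(1.421), array([ 0.007, -0.002, -1.   ]))
```

Request:
apply_moves(
  delta_pos=[
    [-2.7, -1.35, 0.1],
    [-2.7, -1.35, 0],
    [-2.7, -1.35, 0],
    [-2.7, -1.35, 0],
    [-2.7, -1.35, 0],
    [-2.7, -1.35, 0],
    [-2.6, -1.3, 0],
    [0, 0, 0],
  ],
  twist=[0, 0, 0, 0, 0, 0, 0, 0],
  gripper=4.6,
)

```text
t: 32.62
tool_pos: [0.4507, -0.2953, 0.2096]
orientation: [-2.384, -2.045, 0.001]
force: [0.1, 1.0, 0.3]
opening: 0.0459
gripper_force: 0.0
```

Request:
apply_moves(
  delta_pos=[
    [0, 0, 0],
    [0, 0, 0],
    [0, 0, 0],
    [0, 0, 0],
    [0, 0, 0],
    [0, 0, 0],
    [0, 0, 0],
    [0, 0, 0],
  ],
  twist=[0.16, 0.16, 0.16, 0.16, 0.16, 0.16, 0.16, 0.1],
)

```text
t: 33.62
tool_pos: [0.4523, -0.2931, 0.2098]
orientation: [-3.125, -0.309, 0.0]
force: [0.3, 0.3, -0.8]
opening: 0.046
gripper_force: 0.0
```

Run:
```python
from h import *
from plant import robot
st=robot.read_state(); print(st["t"],st["tool_pos"],mv(st,[.4544,-.2945,.097],np.radians(20)-.147))
```

```text
33.625 [ 0.45232442 -0.29312514  0.20978382] (array([ 0.18,  0.19, 11.28]), np.float64(-0.005), np.float64(0.197), array([-0.   ,  0.001, -1.   ]))
```

Request:
apply_moves(
  delta_pos=[
    [0.18, 0.19, 2.5],
    [0, 0, 3],
    [0, 0, 2.3],
    [0, 0, 2],
    [0, 0, 1.4],
    [0, 0, 0],
    [0, 0, 0],
  ],
  twist=[0, 0, 0, 0, 0, 0, 0],
)

```text
t: 34.5
tool_pos: [0.4546, -0.2959, 0.0991]
orientation: [3.125, 0.315, 0.001]
force: [-1.0, -0.2, -0.2]
opening: 0.0459
gripper_force: 0.0
```

Request:
apply_moves(
  delta_pos=[
    [0, 0, 0],
    [0, 0, 0],
    [0, 0, 0],
  ],
  twist=[0, 0, 0],
  gripper=2.9,
  squeeze=10,
)

```text
t: 34.88
tool_pos: [0.4542, -0.2959, 0.0987]
orientation: [3.125, 0.315, 0.001]
force: [0.6, -1.1, -0.3]
opening: 0.0292
gripper_force: 0.0
```

Request:
apply_moves(
  delta_pos=[
    [0.03, 0.76, 0],
    [0.03, 0.76, 0],
    [0.03, 0.76, 0],
    [0.03, 0.76, 0],
    [0.03, 0.76, 0],
    [0.03, 0.76, 0],
    [0.03, 0.76, 0],
    [0, 0, 0],
  ],
  twist=[-0.08, -0.08, -0.08, -0.08, -0.08, -0.08, -0.08, 0],
)

```text
t: 35.88
tool_pos: [0.4782, -0.342, 0.0982]
orientation: [-2.916, -1.165, 0.0]
force: [-1.7, 4.3, 2.7]
opening: 0.0294
gripper_force: 1.9
```

Run:
```python
from h import *
from plant import robot
st=robot.read_state();print(st["t"],cl(st,hy=-.125,base=np.radians(200)),mv(st,st["tool_pos"],0)[2]+.147-np.radians(20),st["force"],st["opening"],st["gripper_force"])
```

```text
35.875 (np.float64(0.0961), np.float64(0.56)) 0.5579341496011341 [-1.71212782  4.26163268  2.73491591] 0.029364514903253775 1.8851517140865326
```

Request:
apply_moves(
  delta_pos=[
    [0.03, 0.76, 0],
    [0.03, 0.76, 0],
    [0.03, 0.76, 0],
    [0.03, 0.76, 0],
    [0.03, 0.76, 0],
    [0.03, 0.76, 0],
    [0, 0, 0],
  ],
  twist=[-0.08, -0.08, -0.08, -0.08, -0.08, -0.08, 0],
)

```text
t: 36.75
tool_pos: [0.5156, -0.3666, 0.0981]
orientation: [-2.557, -1.823, 0.002]
force: [-6.0, 2.9, 4.4]
opening: 0.0288
gripper_force: 2.8
```

Request:
apply_moves(
  delta_pos=[
    [0, 0.1, 0],
    [0, 0.1, 0],
    [0, 0, 0],
  ],
  twist=[-0.01, -0.01, 0],
)

```text
t: 37.12
tool_pos: [0.5171, -0.3671, 0.0981]
orientation: [-2.54, -1.847, 0.002]
force: [-5.0, 3.0, 3.1]
opening: 0.0292
gripper_force: 2.9
```

Request:
apply_moves(
  delta_pos=[
    [0, 0.1, 0],
    [0, 0, 0],
  ],
  twist=[-0.01, 0],
)

```text
t: 37.38
tool_pos: [0.5181, -0.3675, 0.0981]
orientation: [-2.53, -1.859, 0.002]
force: [-5.4, 1.2, 2.9]
opening: 0.0294
gripper_force: 2.9
```

Run:
```python
from h import *
from plant import robot
st=robot.read_state();print(st["t"],cl(st,hy=-.125,base=np.radians(200)),mv(st,st["tool_pos"],0)[2]+.147-np.radians(20),st["force"],st["opening"],st["gripper_force"])
```

```text
37.375 (np.float64(0.0965), np.float64(1.057)) 1.064934149601134 [-5.38038238  1.20517095  2.94662834] 0.029441873910923337 2.8953178972005844
```

Still spring only (~5.5 N); creep on.

Request:
apply_moves(
  delta_pos=[
    [0, 0.1, 0],
    [0, 0.1, 0],
    [0, 0, 0],
  ],
  twist=[-0.01, -0.01, 0],
)

```text
t: 37.75
tool_pos: [0.5199, -0.3681, 0.0981]
orientation: [-2.512, -1.884, 0.002]
force: [-6.7, 2.6, 4.0]
opening: 0.029
gripper_force: 2.9
```

Request:
apply_moves(
  delta_pos=[
    [0, 0.1, 0],
    [0, 0, 0],
  ],
  twist=[0, 0],
)

```text
t: 38.0
tool_pos: [0.5208, -0.3685, 0.0981]
orientation: [-2.512, -1.884, 0.002]
force: [-5.7, 1.5, 3.4]
opening: 0.0289
gripper_force: 3.0
```

Request:
apply_moves(
  delta_pos=[
    [0, 0.1, 0],
    [0, 0, 0],
  ],
  twist=[0, 0],
)

```text
t: 38.25
tool_pos: [0.5217, -0.3689, 0.0981]
orientation: [-2.512, -1.884, 0.003]
force: [-6.7, 1.7, 1.5]
opening: 0.0291
gripper_force: 3.1
```

Request:
apply_moves(
  delta_pos=[
    [0, 0.1, 0],
    [0, 0, 0],
  ],
  twist=[0, 0],
)

```text
t: 38.5
tool_pos: [0.5223, -0.3692, 0.0981]
orientation: [-2.512, -1.884, 0.003]
force: [-6.6, 1.4, 3.8]
opening: 0.029
gripper_force: 3.9
```

Request:
apply_moves(
  delta_pos=[
    [0, 0.06, 0],
    [0, 0, 0],
  ],
  twist=[0, 0],
)

```text
t: 38.75
tool_pos: [0.5225, -0.3692, 0.098]
orientation: [-2.511, -1.883, 0.004]
force: [-9.9, 1.8, 4.1]
opening: 0.029
gripper_force: 5.0
```

Request:
apply_moves(
  delta_pos=[
    [0, 0, 0],
    [0, 0, 0],
    [0, 0, 0],
    [0, 0, 0],
    [0, 0, 0],
    [0, 0, 0],
    [0, 0, 0],
    [0, 0, 0],
  ],
  twist=[0, 0, 0, 0, 0, 0, 0, 0],
)

```text
t: 39.75
tool_pos: [0.5225, -0.3692, 0.098]
orientation: [-2.511, -1.883, 0.004]
force: [-9.4, 1.3, 5.2]
opening: 0.0292
gripper_force: 5.0
```

Run:
```python
from h import *
from plant import robot
st=robot.read_state();print(st["t"],cl(st,hy=-.125,base=np.radians(200)),mv(st,st["tool_pos"],0)[2]+.147-np.radians(20),st["force"],st["gripper_force"])
```

```text
39.75 (np.float64(0.0969), np.float64(1.106)) 1.084934149601134 [-9.3957967   1.29018571  5.15887998] 4.978944808244705
```

Request:
apply_moves(
  delta_pos=[
    [0.03, -0.75, 0],
    [0.03, -0.75, 0],
    [0.03, -0.75, 0],
    [0.03, -0.75, 0],
    [0.03, -0.75, 0],
    [0.03, -0.75, 0],
    [0.03, -0.75, 0],
  ],
  twist=[0.078, 0.078, 0.078, 0.078, 0.078, 0.078, 0.078],
)

```text
t: 40.62
tool_pos: [0.4789, -0.3418, 0.0979]
orientation: [-2.929, -1.133, 0.003]
force: [-5.5, 1.5, 2.0]
opening: 0.0293
gripper_force: 2.1
```

Request:
apply_moves(
  delta_pos=[
    [0.03, -0.75, 0],
    [0.03, -0.75, 0],
    [0.03, -0.75, 0],
    [0.03, -0.75, 0],
    [0.03, -0.75, 0],
    [0.03, -0.75, 0],
    [0, 0, 0],
    [0, 0, 0],
  ],
  twist=[0.078, 0.078, 0.078, 0.078, 0.078, 0.078, 0, 0],
)

```text
t: 41.62
tool_pos: [0.4582, -0.3028, 0.098]
orientation: [-3.111, -0.434, 0.001]
force: [-2.4, 2.9, -1.6]
opening: 0.0293
gripper_force: 1.4
```

Run:
```python
from h import *
from plant import robot
st=robot.read_state();print(st["t"],cl(st,hy=-.125,base=np.radians(200)),mv(st,st["tool_pos"],0)[2]+.147-np.radians(20),st["force"],st["gripper_force"])
```

```text
41.625 (np.float64(0.0935), np.float64(0.093)) 0.07493414960113415 [-2.43740822  2.92387647 -1.63674627] 1.4045954123139381
```

Ease the remaining ~0.09 rad until the pads are unloaded, then open and rise.

Request:
apply_moves(
  delta_pos=[
    [0, -0.3, 0],
    [-0.05, -0.3, 0],
    [-0.1, -0.25, 0],
    [0, 0, 0],
    [0, 0, 0],
  ],
  twist=[0.025, 0.025, 0.025, 0, 0],
)

```text
t: 42.25
tool_pos: [0.4553, -0.2954, 0.0987]
orientation: [3.125, 0.317, 0.001]
force: [-0.0, -0.7, -0.0]
opening: 0.0291
gripper_force: 0.0
```

Request:
apply_moves(
  delta_pos=[
    [0, 0, 0],
    [0, 0, 0],
    [0, 0, 0],
  ],
  twist=[0, 0, 0],
  gripper=4.6,
)

```text
t: 42.62
tool_pos: [0.4551, -0.2952, 0.0983]
orientation: [-3.126, -0.316, -0.0]
force: [-0.2, 0.4, -1.7]
opening: 0.046
gripper_force: 0.0
```

Request:
apply_moves(
  delta_pos=[
    [0, 0, -1.5],
    [0, 0, -2.5],
    [0, 0, -3],
    [0, 0, -3],
    [0, 0, -3],
    [0, 0, -2],
    [0, 0, 0],
    [0, 0, 0],
  ],
  twist=[0, 0, 0, 0, 0, 0, 0, 0],
)

```text
t: 43.62
tool_pos: [0.4547, -0.2948, 0.2472]
orientation: [-3.124, -0.316, 0.002]
force: [-0.5, 0.2, -0.1]
opening: 0.0458
gripper_force: 0.0
```

Request:
apply_moves(
  delta_pos=[
    [-2, 4, 0],
    [-2, 4, 0],
    [-2, 4, 0],
    [-2, 4, 0],
    [0, 0, 0],
    [0, 0, 0],
  ],
  twist=[0, 0, 0, 0, 0, 0],
)

```text
t: 44.38
tool_pos: [0.4085, -0.4671, 0.2466]
orientation: [-3.123, -0.316, 0.002]
force: [0.9, -0.4, -0.0]
opening: 0.0464
gripper_force: 0.0
```

Run:
```python
from h import *
from plant import robot
import cv2
st=robot.read_state();print(st["t"],st["tool_pos"],st["force"])
for n in("top","scene"):
    new=robot.read_camera(n)["frame"]; old=C[n]["frame"]
    p=[.566,-.152,-.147]
    cp=W(p,[0,.03,.117])[0]; lp=W(p,[.095*np.cos(np.radians(200)),-.125+.095*np.sin(np.radians(200)),.111])[0]
    oc=(355.4,294.6) if n=="top" else (333.5,190)
    g=lambda im,x,y,r:im[int(y)-r:int(y)+r+1,int(x)-r:int(x)+r+1]
    lev=proj(n,lp)[0]; q=proj(n,cp)[0]
    # lever: correlate old patch in new
    T=g(old,*lev,10); m=cv2.matchTemplate(g(new,*lev,25),T,cv2.TM_CCOEFF_NORMED); print(n,"lever shift",np.array(cv2.minMaxLoc(m)[3])-15,m.max().round(3))
    T=g(old,*oc,4); m=cv2.matchTemplate(g(new,*q,16),T,cv2.TM_CCOEFF_NORMED); print(n,"clamp off closed pred",np.array(cv2.minMaxLoc(m)[3])-12+np.array(oc).astype(int)-np.array(oc)-(q.astype(int)-q)*-1,m.max().round(3))
```

```text
44.375 [ 0.40847293 -0.46705942  0.24664774] [ 0.86331087 -0.38829002 -0.01731046]
top lever shift [0 0] 1.0
top clamp off closed pred [6.19984817 6.07037418] 0.879
scene lever shift [0 0] 0.966
scene clamp off closed pred [-1.14553997  1.48768017] 0.962
```

```bash
python3 -c "
from plant import robot
print(robot.close_job())"
```

```text
the job is handed in; nothing more can be done
None
```

I handed the job in at 44 s of the 72 s. The block is in the nest with its wells up, the clamp is at its closed stop, and the lever was held at its stop for about 1 s and is back at rest; one check (top-camera match of the clamp post) was inconclusive, but the scene camera and the contact force both showed the clamp closed.

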